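# Clamp a glued adapter in the trigger clamp

### The arm

A 7-joint arm with a two-finger parallel gripper is mounted at the origin on a cart in front of the work surface, level with it; the furniture and walls round the work are solid. World frame = base frame: x ahead of the robot, y to its left, z up, the work surface at z = 0. Lengths are in m, angles in rad, forces in N, time in s.
With the tool pointing down it reaches from about 0.4 to 0.9 m from the base axis. Payload 5.5 kg.
Tool frame: the origin (TCP) lies between the finger pads, 19 mm behind the fingertips; this is the grasp point; z points along the fingers, y is the line along which they close (so a half turn about z gives the same grasp; the last joint's range is limited). The gripper opens to 92 mm and grips with 3 to 60 N. Pads are 19 mm wide; open, the fingers measure 130 mm over their backs; the gripper's body (75 mm by 190 mm) begins 47 mm behind the grasp point.
Start: joints at [1.527, 0.501, -0.427, 1.55, 0.221, 1.138, -0.21], TCP at [0.196, -0.62, 0.246] pointing down, gripper open.
Joint ranges: [-2.88, 2.88], [-0.31, 2.03], [-1.54, 1.56], [0.2, 2.42], [-1.41, 4.55], [0.19, 2.02], [-2.57, 2.57]. Speed limits (rad/s): [2.57, 2.57, 3.14, 3.14, 3.14, 3.14, 3.14].

### API

Orientations are given as a unit quaternion [x, y, z, w].
In Python, from rig import manip gives the robot as it stands. The module is installed in compiled form; this text tells all that it offers.
- The arm moves only by the shell command python3 -m inch 'ROWS'. ROWS is JSON, a list of rows, each an object with "hand": the finger opening in m, from 0 to 0.0918; "slide": the shift along the tool's x, y, z in m, a list of three; "angular": the turn, a rotation vector about the tool's x, y, z in degrees, a list of three. A call has exactly 5 rows; each row shifts and turns the commanded pose from where the row before left it, along the tool's axes as they then stand; what a row does not reach is not made up. A row lasts 1/10 s, in which the tool goes at most 50 mm and 8.59 degrees, less where a joint would pass 70% of its speed; a pose out of reach is approached as far as the arm can. A call with a gripper value outside its range is refused whole. The fingers move at their own pace and stop on an object; the grip force is fixed at half the most. Time passes only in rows, so rows that do not move let the fingers close, or fill a call up. It gives the time, the measured TCP pose, the force, the opening and the grip force at its end, in the units of the state.
- manip.observe(): the state, without advancing time (a new reading comes with each control period).
- manip.grab_frame(name): name is "side" or "top" or "wrist"; returns a dict with "pixels" (420x560x3 uint8, blue, green, red), "fovy" (degrees; the focal length in pixels is half the picture's height over the tangent of half this angle, whatever the lens; pixels are square), "cx", "cy" (the principal point, pixels), "R" (3x3) and "t" (3): a world point X has camera coordinates R X + t. Camera axes: x right, y down, z forward; pixel columns grow to the right and rows downward; lengths in m; the calibration is good to about 2 mm. The wrist camera is an equidistant fisheye: a pixel r from the principal point sees the ray r / f radians off the axis. A picture is of the moment at which its call begins. There is no depth.
- manip.close_job(): hands the job in; it is judged then, once.
The state is a dict: "time_s": time; "joints": joint angles; "qvel": joint speeds; "tau": joint torques, N m; "position": TCP position; "eef_rot": TCP orientation; "contact_force": force on the tool from outside, world axes, zero at the start; "ft_torque": the same for the moment, N m; "grip_width": finger opening in m; "grasp_force": force on a finger pad.
Only numpy, scipy, OpenCV 4.12 (cv2) and the standard library are available. Lean on these libraries where they do the work, as an engineer would, in place of code of your own. Each camera call takes 0.05 s, during which the arm holds its last target. There are 200 camera calls.

### The job

The end cap of the black power adapter has just been glued. Lay the adapter flat and lengthways on the middle of the clamp's bed, between the two jaws, let go of it, and then squeeze the clamp's trigger again and again until the sliding jaw grips it firmly, with the jaw's sprung pad pushed in. Move the jaw only with the trigger, leave the trigger released, and do not knock over the bottle standing nearby.

Things in the scene. Friction and masses are not known exactly. Their poses are not given: they have to be found in the camera images.
- adapter: Loose black laptop power adapter, a plain rounded box 60 x 145 x 34 mm (x, y, z), 0.38 kg, lying flat on the bench to the left of the clamp. Origin at the centre of its underside, y along its length, z up. Grasp it from above across its 60 mm width.
- clamp: Bench-mounted trigger clamp, fixed. Origin on the bench under the middle of its bed; x away from the robot, y along the clamp to the left, z up. Aluminium base plate 12 mm thick, x -50 to 75, y -310 to 120 mm. Steel bar along y, 47 mm above the bench, carries the sliding jaw; it runs through a dark housing 50 x 90 mm round y = -245 mm, top at z = 68 mm, from which handle and trigger rise.
- bed (a point): Centre of the bed, a rubber strip 50 mm (x) by 150 mm (y), surface 16 mm above the bench. The middle of the adapter's underside belongs here, its length along the clamp's y. 85 mm from the fixed jaw's face.
- grip (a point): Where to centre the gripper (TCP) to squeeze: 35 mm short of the ends of handle and trigger. Fingers point along (0.530, 0, -0.848) in the clamp's frame and close along its y. Outer face of the handle 15 mm to +y of this point; of the trigger 33 mm to -y when free (35 at its end), 15 mm when fully squeezed (30 mm over both). The housing begins about 35 mm further along the fingers.
- trigger (a joint): Trigger angle: 0 free, 0.16 fully squeezed towards the handle; a spring returns it. It works a ratchet: each full squeeze pushes the sliding jaw 4 to 8 mm to the left, and the jaw stays when the trigger springs back (let it return fully before the next squeeze). Takes 10 to 17 N at the grip point. When the adapter is tight and the pad is in, the trigger stops short.
- jaw (a joint): Travel of the sliding jaw to the left along the clamp, in m; starts between 0 and 0.010. Its friction (18 N) keeps it where it is. With the pad just touching an adapter that lies against the fixed jaw it is 0.035.
- pad (a joint): How far the sprung pad on the sliding jaw's face is pushed in, in m: 0 free, 0.007 fully in (about 8 N). Tells how firmly the jaw grips.
- bottle: White plastic bottle with a blue cap, 54 mm across, 134 mm high, loose, standing on the bench behind and to the left of the clamp. Origin at the centre of its underside, z up. Not to be knocked over.
- fixed_jaw (a point): Middle of the face of the dark fixed jaw at the left end of the bed; 56 mm wide, top 66 mm above the bench.
- pad_face (a point): Middle of the face of the sprung pad on the sliding jaw, at the right end of the bed: 50 mm wide, 44 mm high, top 63 mm above the bench. 170 to 180 mm from the fixed jaw at the start.
- handle (a point): Middle of the free end of the fixed black handle, left of the trigger. Handle and trigger rise side by side out of the housing, both leaning 32 degrees from vertical towards the robot, along (-0.530, 0, 0.848) in the clamp's frame; each is about 24 mm thick across the lean, 11 to 13 mm along y.
- lamp (a point): Middle of the front lower edge of a flat lamp panel on two rear posts that hangs over the housing, fixed to the clamp: underside 243 mm, top 261 mm above the bench, 170 mm wide (y), reaching 108 mm back (x). It blocks a vertical gripper, so come along the lean from the front.

How it is judged:
On the way:
1. the adapter lies flat and lengthways on the bed between the jaws, let go of, not yet gripped (x of adapter in the frame of clamp between -0.02 and 0.02 m and y of adapter in the frame of clamp between -0.04 and 0.03 m and z of adapter in the frame of clamp below 0.021 m and angle between adapter's own z axis and vertical below 0.1 rad and angle between the y axis of adapter and the y axis of clamp, either way round below 0.25 rad and contact force between the fingers and adapter below 0.2 N and value of joint pad below 0.002 m), for 0.2 s.
At the end, for the whole second after the job is handed in: The adapter lies flat on the bed (within 5 mm, 0.1 rad), lengthways (0.15 rad), within 20 mm of its centre line, at rest; the sprung pad is pushed in more than 4.5 of its 7 mm and presses on it with over 4 N; the trigger has sprung back (under 0.05 rad) (value of joint pad above 0.0045 m and contact force between pad and adapter above 4 N and x of adapter in the frame of clamp between -0.02 and 0.02 m and z of adapter in the frame of clamp between 0.011 and 0.021 m and angle between adapter's own z axis and vertical below 0.1 rad and angle between the y axis of adapter and the y axis of clamp, either way round below 0.15 rad and value of joint trigger below 0.05 rad and linear speed of adapter below 0.01 m/s); the robot touches nothing.
It fails at once if the sliding jaw or its pad is pushed with the fingers (over 10 N) (contact force between the fingers and jaw above 10 N).
It fails at once if the bottle is knocked over (angle between bottle's own z axis and vertical above 0.5 rad).
It also fails if it takes over 72 s, if anything falls off the work surface, if the arm or the gripper's body presses on something with over 40 N, if the wrist force passes 120 N, or if a joint passes its speed limit or range.

## Working session

There is one attempt and no reset: what is moved stays moved. The work goes in short steps, Python scripts to look and compute and a shell command to move; the robot and the scene stay as the last step left them, time stands still between calls to the robot, and variables do not carry over. Pictures are saved under pics/ and viewed, at most 12 in all, crops included, and the job is handed in when it is done.

```bash
mkdir -p pics
python3 - <<'E'
from rig import manip
import cv2,numpy as np
s=manip.observe();print({k:np.round(v,3).tolist() for k,v in s.items()})
for n in("side","top"):
    f=manip.grab_frame(n);cv2.imwrite(f"pics/{n}0.png",f["pixels"]);print(n,f["fovy"],f["cx"],f["cy"],np.round(f["R"],4).tolist(),np.round(f["t"],4).tolist())
E
```

```text
{'time_s': 0.0, 'joints': [1.527, 0.502, -0.427, 1.551, 0.221, 1.138, -0.21], 'qvel': [-0.0, -0.001, -0.0, 0.001, -0.0, 0.0, -0.0], 'tau': [0.001, -56.658, -5.816, -27.911, -0.068, 0.031, 0.0], 'position': [0.196, -0.619, 0.244], 'eef_rot': [0.988, 0.153, -0.0, -0.001], 'contact_force': [0.295, 0.848, -0.555], 'ft_torque': [0.018, -0.019, -0.012], 'grasp_force': 0.0, 'grip_width': 0.092}
side 51.44772126357784 278.69926838067124 211.72237400350488 [[-0.9785, -0.2051, -0.0234], [-0.0501, 0.346, -0.9369], [0.2002, -0.9155, -0.3489]] [0.5268, 0.1337, 1.1398]
top 45.248959756887956 271.07229020896784 208.50907737300142 [[0.0084, -0.9998, 0.0175], [-0.9888, -0.0109, -0.149], [0.1492, -0.0161, -0.9887]] [0.0627, 0.5682, 1.2407]
```

View pics/top0.png

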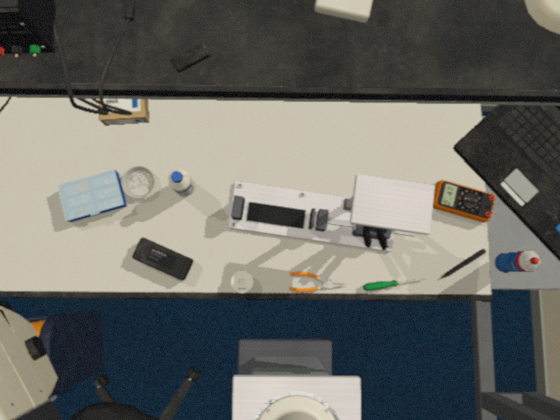

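View pics/side0.png

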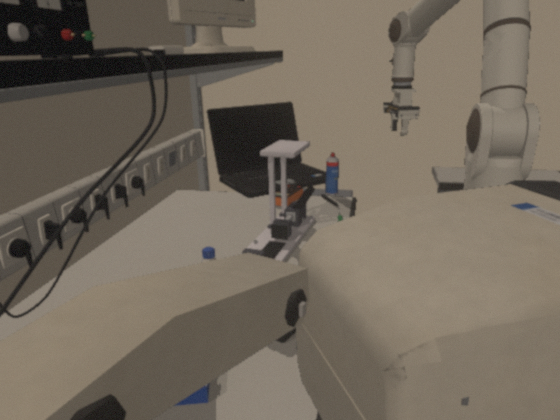

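The top view shows the adapter at (163,258), the bed's dark strip at (277,215) with the fixed jaw at (238,207) and the sliding jaw at (318,220). Handle and trigger are near (375,237), the lamp is at (393,204), and the bottle is at (180,182). In the side view a chair mostly blocks the work.

```bash
cat > h.py <<'E'
import cv2,numpy as np
from scipy.spatial.transform import Rotation as Ro
def ray(f,px,z):
    px=np.atleast_2d(np.asarray(px,float));F=f["pixels"].shape[0]/2/np.tan(np.radians(f["fovy"])/2)
    d=(px-[f["cx"],f["cy"]])/F
    if f.get("fish"):
        r=np.linalg.norm(d,axis=1)[:,None];d=np.hstack([d/np.maximum(r,1e-9)*np.sin(r),np.cos(r)])
    else: d=np.hstack([d,np.ones((len(d),1))])
    R=np.array(f["R"]);c=-R.T@np.array(f["t"]);w=d@R
    return c+w*((z-c[2])/w[:,2])[:,None]
def proj(f,X):
    F=f["pixels"].shape[0]/2/np.tan(np.radians(f["fovy"])/2);c=np.atleast_2d(X)@np.array(f["R"]).T+np.array(f["t"])
    if f.get("fish"):
        r=np.linalg.norm(c[:,:2],axis=1)[:,None];return c[:,:2]/r*np.arctan2(r,c[:,2:])*F+[f["cx"],f["cy"]]
    return c[:,:2]/c[:,2:]*F+[f["cx"],f["cy"]]
def grab(n):
    from rig import manip
    f=manip.grab_frame(n);f["fish"]=n=="wrist";return f
def rect(f,z,box,lo=0,hi=60):
    # box pixel roi; biggest dark blob -> rectangle in world plane z
    x0,y0,x1,y1=box;g=f["pixels"].max(2);m=np.zeros_like(g);m[y0:y1,x0:x1]=((g[y0:y1,x0:x1]<=hi)&(g[y0:y1,x0:x1]>=lo))*255
    cs,_=cv2.findContours(m,cv2.RETR_EXTERNAL,cv2.CHAIN_APPROX_NONE);c=max(cs,key=cv2.contourArea)[:,0,:]
    w=ray(f,c,z)[:,:2];r=cv2.minAreaRect((w*1000).astype(np.float32));b=cv2.boxPoints(r)/1000
    e=[b[1]-b[0],b[2]-b[1]];L=max(e,key=np.linalg.norm);a=np.degrees(np.arctan2(L[1],L[0]))
    return np.round(np.array(r[0])/1000,4),np.round(r[1],1),round(((a)%180),1),np.round(c.mean(0))
E
python3 - <<'E'
from h import *
f=grab("top")
print("adapter",rect(f,.034,(125,230,200,285)))
print("bed",rect(f,.016,(246,200,308,232)))
print("fixedjaw",rect(f,.066,(228,190,246,224)))
print("slide",rect(f,.063,(306,200,330,235)))
g=f["pixels"].max(2)
print(g[225:290:3,150:176:4]);
cv2.imwrite("pics/c.png",cv2.resize(f["pixels"][160:290,120:440],(800,325),interpolation=cv2.INTER_CUBIC))
E
```

```text
adapter (array([0.4382, 0.3399]), array([141.1,  55.2]), np.float32(66.4), array([158., 258.]))
bed (array([0.5552, 0.0555]), array([143.7,  44.5]), np.float32(82.0), array([276., 215.]))
fixedjaw (array([0.5404, 0.1544]), array([ 2.5, 17.4]), np.float32(90.6), array([236., 218.]))
slide (array([ 0.5143, -0.0514]), array([15.5,  2.9]), np.float32(81.1), array([319., 229.]))
[[200 199 199 198 199 200 199]
 [200 201 201 200 199 199 200]
 [199 200 201 201 199 200 199]
 [198 197 199 197 200 199 202]
 [199 199 199 198 201 200 200]
 [135 198 199 200 200 201 201]
 [ 63  68 179 200 199 199 200]
 [ 51  52  63  88 193 201 200]
 [ 51  82  52  63  49 124 200]
 [ 52  58 112  64  54  55  66]
 [ 50  56  65  74  65  38  50]
 [ 46  62  51  45  44  37  43]
 [ 55  43  42  43  42  40  40]
 [ 58  59  46  43  36  38  47]
 [135  60  48  46  39  38  46]
 [161 151 107  49  49  49  46]
 [162 161 160 149  79  47  53]
 [161 163 161 162 157 136  59]
 [162 162 162 163 162 159 153]
 [198 167 162 162 161 160 165]
 [198 199 193 170 159 163 164]
 [199 201 200 200 177 172 201]]
```

View pics/c.png

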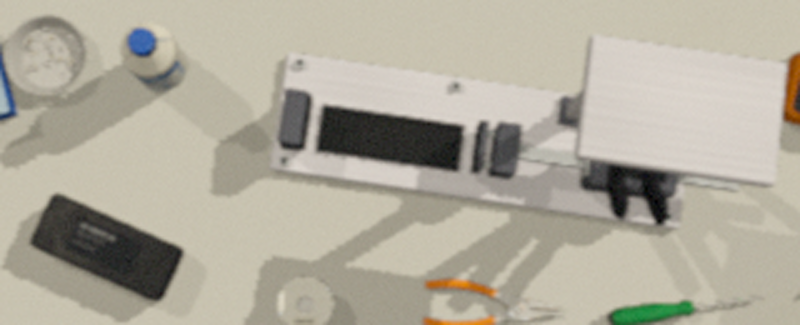

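The detected sizes match the ones given (adapter 141x55 of 145x60 mm, bed 144x45 of 150x50 mm). The clamp is yawed about -8° and the adapter's long axis is at about 66°. I'm setting out now, rising first to clear the lamp.

```bash
python3 -m inch '[{"hand":0.0918,"slide":[0,0,-0.05],"angular":[0,0,0]},{"hand":0.0918,"slide":[0,0,-0.05],"angular":[0,0,0]},{"hand":0.0918,"slide":[0.046,-0.017,0],"angular":[0,0,0]},{"hand":0.0918,"slide":[0.046,-0.017,0],"angular":[0,0,0]},{"hand":0.0918,"slide":[0.046,-0.017,0],"angular":[0,0,0]}]'
python3 -m inch '[{"hand":0.0918,"slide":[0.046,-0.017,0],"angular":[0,0,0]},{"hand":0.0918,"slide":[0.046,-0.017,0],"angular":[0,0,0]},{"hand":0.0918,"slide":[0.046,-0.017,0],"angular":[0,0,0]},{"hand":0.0918,"slide":[0.046,-0.017,0],"angular":[0,0,0]},{"hand":0.0918,"slide":[0.015,-0.005,0],"angular":[0,0,0]}]'
```

```text
time_s: 0.65
position: [0.3133, -0.5284, 0.3458]
eef_rot: [0.988, 0.152, 0.0, 0.0]
contact_force: [-0.0, -0.3, 0.2]
grip_width: 0.0917
grasp_force: 0.0
time_s: 1.15
position: [0.4851, -0.3934, 0.3457]
eef_rot: [0.988, 0.157, 0.002, -0.001]
contact_force: [-0.1, 0.6, -0.3]
grip_width: 0.092
grasp_force: 0.0
```

```bash
for i in 1; do python3 -m inch '[{"hand":0.0918,"slide":[0.0124,-0.048,0],"angular":[0,0,0]},{"hand":0.0918,"slide":[0.0124,-0.048,0],"angular":[0,0,0]},{"hand":0.0918,"slide":[0.0124,-0.048,0],"angular":[0,0,0]},{"hand":0.0918,"slide":[0.0124,-0.048,0],"angular":[0,0,0]},{"hand":0.0918,"slide":[0.0124,-0.048,0],"angular":[0,0,0]}]'; done
python3 -m inch '[{"hand":0.0918,"slide":[0.0124,-0.048,0],"angular":[0,0,0]},{"hand":0.0918,"slide":[0.0124,-0.048,0],"angular":[0,0,0]},{"hand":0.0918,"slide":[0.0124,-0.048,0],"angular":[0,0,0]},{"hand":0.0918,"slide":[0.0124,-0.048,0],"angular":[0,0,0]},{"hand":0.0918,"slide":[0.0124,-0.048,0],"angular":[0,0,0]}]'
```

```text
time_s: 1.65
position: [0.4661, -0.1506, 0.3454]
eef_rot: [0.988, 0.152, -0.0, 0.0]
contact_force: [0.6, 0.2, 0.5]
grip_width: 0.0919
grasp_force: 0.0
time_s: 2.15
position: [0.4528, 0.0967, 0.3457]
eef_rot: [0.988, 0.152, 0.0, 0.001]
contact_force: [1.2, -0.1, -0.2]
grip_width: 0.0919
grasp_force: 0.0
```

```bash
python3 -c "
from h import *
f=grab('wrist');cv2.imwrite('pics/w0.png',f['pixels']);print(f['R'],f['t'],f['fovy'])"
python3 -m inch '[{"hand":0.0918,"slide":[0.0124,-0.048,0],"angular":[0,0,0]},{"hand":0.0918,"slide":[0.0124,-0.048,0],"angular":[0,0,0]},{"hand":0.0918,"slide":[0.0124,-0.048,0],"angular":[0,0,0]},{"hand":0.0918,"slide":[0.0124,-0.048,0],"angular":[0,0,0]},{"hand":0.0918,"slide":[0.0124,-0.048,0],"angular":[0,0,0]}]'
python3 -m inch '[{"hand":0.0918,"slide":[0,0,0.04],"angular":[0,0,-8.2]},{"hand":0.0918,"slide":[0,0,0.03],"angular":[0,0,-8.2]},{"hand":0.0918,"slide":[0,0,0.03],"angular":[0,0,-8.2]},{"hand":0.0918,"slide":[0,0,0.03],"angular":[0,0,-8.2]},{"hand":0.0918,"slide":[0,0,0.02],"angular":[0,0,-8.2]}]'
```

```text
[[ 0.29961493 -0.9540576   0.00223427]
 [-0.91512344 -0.28672416  0.28344019]
 [-0.26977765 -0.08696754 -0.95898731]] [-0.04429685  0.37824498  0.61769047] 65.70646984690485
time_s: 2.7
position: [0.4404, 0.3437, 0.3452]
eef_rot: [0.988, 0.152, -0.0, 0.0]
contact_force: [0.8, -0.2, 0.8]
grip_width: 0.0917
grasp_force: 0.0
time_s: 3.2
position: [0.4397, 0.3414, 0.193]
eef_rot: [0.871, 0.492, -0.001, 0.0]
contact_force: [-1.2, 0.2, 0.4]
grip_width: 0.0918
grasp_force: 0.0
```

View pics/w0.png

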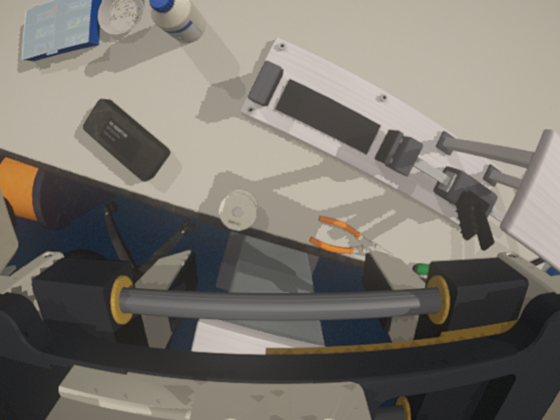

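The wrist view shows the bed strip with corners near (287,82), (382,124), (370,152) and (276,109), the adapter around (126,140), and handle and trigger near (477,225). Next I'm measuring both from this picture and from a fresh close one.

Run:
```python
from h import *
f=dict(pixels=cv2.imread("pics/w0.png"),fovy=65.70647,cx=None,fish=True,R=[[ 0.29961493,-0.9540576,0.00223427],[-0.91512344,-0.28672416,0.28344019],[-0.26977765,-0.08696754,-0.95898731]],t=[-0.04429685,0.37824498,0.61769047])
g=grab("wrist");f["cx"],f["cy"]=g["cx"],g["cy"]
cv2.imwrite("pics/w1.png",g["pixels"])
print("bed",rect(f,.016,(270,75,388,160),0,50))
print("bed corners",ray(f,[(287,82),(382,124),(370,152),(276,109)],.016)[:,:2].round(4).tolist())
print("adapter w0",rect(f,.034,(70,90,180,185),0,75))
# expected pixels of adapter in g
print(proj(g,[[.438,.34,.034]]).round())
p=proj(g,[[.438,.34,.034]])[0].astype(int)
x0,y0,x1,y1=max(p[0]-130,0),max(p[1]-130,0),min(p[0]+130,559),min(p[1]+130,419)
for hi in(60,80,100):print("adapter w1",rect(g,.034,(x0,y0,x1,y1),0,hi))
```

```text
Traceback (most recent call last):
  File "h.py", line 22, in rect
    cs,_=cv2.findContours(m,cv2.RETR_EXTERNAL,cv2.CHAIN_APPROX_NONE);c=max(cs,key=cv2.contourArea)[:,0,:]
                                                                       ~~~^^^^^^^^^^^^^^^^^^^^^^^^
ValueError: max() iterable argument is empty
```

View pics/w1.png

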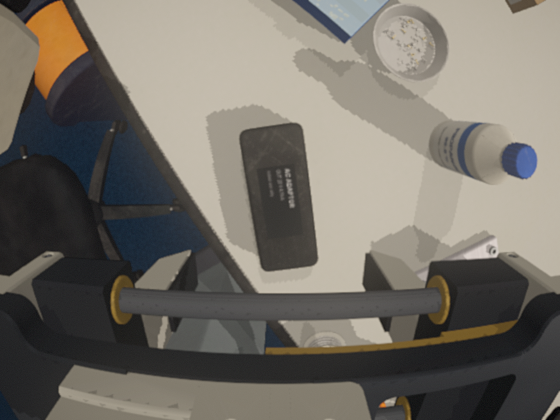

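The close wrist view shows the adapter whole at (279,197), spanning rows 124–270 and slightly tilted, with the bottle at (490,155) well clear.

Run:
```python
from h import *
g=grab("wrist")
f=dict(pixels=cv2.imread("pics/w0.png"),fovy=65.70647,cx=g["cx"],cy=g["cy"],fish=True,R=[[ 0.29961493,-0.9540576,0.00223427],[-0.91512344,-0.28672416,0.28344019],[-0.26977765,-0.08696754,-0.95898731]],t=[-0.04429685,0.37824498,0.61769047])
print("bed corners",ray(f,[(287,82),(382,124),(370,152),(276,109)],.016)[:,:2].round(4).tolist())
for hi in(70,85,100):print("bed",rect(f,.016,(270,75,388,160),0,hi))
print(f["pixels"].max(2)[95:140:5,300:360:6])
for hi in(70,85,100):
  print("adapter w0",rect(f,.034,(70,90,180,185),0,hi))
  print("adapter w1",rect(g,.034,(200,105,350,290),0,hi))
```

```text
bed corners [[0.5855, 0.1267], [0.5736, -0.024], [0.5279, -0.0204], [0.5433, 0.1298]]
bed (array([0.5441, 0.0035]), array([40.8, 33.6]), np.float32(83.4), array([359., 141.]))
bed (array([0.5569, 0.055 ]), array([147.7,  47.1]), np.float32(82.1), array([327., 116.]))
bed (array([0.5568, 0.0549]), array([148.9,  48. ]), np.float32(82.1), array([327., 116.]))
[[ 74  73  76  74 140 206 203 206 204 207]
 [ 73  75  76  77  77  71 200 204 205 207]
 [ 73  72  75  74  76  77  77 106 208 203]
 [ 74  74  73  74  75  75  75  75  75 173]
 [ 73  75  73  74  75  75  74  76  76  75]
 [ 84  73  73  73  74  75  75  75  75  75]
 [202 150  69  73  73  74  73  74  74  74]
 [205 203 197 131  72  72  72  72  73  73]
 [202 203 205 201 191  86  72  71  72  72]]
adapter w0 (array([0.4444, 0.3359]), array([144.4,  62.8]), np.float32(66.6), array([133., 139.]))
adapter w1 (array([0.4364, 0.3456]), array([141.4,  48.7]), np.float32(68.2), array([272., 200.]))
adapter w0 (array([0.4444, 0.3364]), array([146.1,  63.8]), np.float32(66.7), array([126., 139.]))
adapter w1 (array([0.4413, 0.3437]), array([141.5,  57.7]), np.float32(66.8), array([280., 194.]))
adapter w0 (array([0.4445, 0.3367]), array([147.4,  64.7]), np.float32(66.7), array([126., 139.]))
adapter w1 (array([0.4413, 0.3436]), array([142. ,  58.2]), np.float32(66.8), array([280., 194.]))
```

Estimates agree to a few mm: adapter (0.441, 0.343) at 66.8°, bed (0.557, 0.055) at 82.1°. I'm going down to grasp.

```bash
python3 -m inch '[{"hand":0.0918,"slide":[0,0,0.03],"angular":[0,0,-7.9]},{"hand":0.0918,"slide":[0,0,0.045],"angular":[0,0,0]},{"hand":0.0918,"slide":[0,0,0.045],"angular":[0,0,0]},{"hand":0.0918,"slide":[0,0,0.035],"angular":[0,0,0]},{"hand":0.0918,"slide":[0,0,0.013],"angular":[0,0,0]}]'
python3 -m inch '[{"hand":0.0918,"slide":[0,0,0],"angular":[0,0,0]},{"hand":0.05,"slide":[0,0,0],"angular":[0,0,0]},{"hand":0.05,"slide":[0,0,0],"angular":[0,0,0]},{"hand":0.05,"slide":[0,0,0],"angular":[0,0,0]},{"hand":0.05,"slide":[0,0,0],"angular":[0,0,0]}]'
```

```text
time_s: 3.8
position: [0.4396, 0.3411, 0.0253]
eef_rot: [0.838, 0.546, -0.002, 0.001]
contact_force: [0.8, 0.3, -0.9]
grip_width: 0.0919
grasp_force: 0.0
time_s: 4.3
position: [0.4408, 0.3433, 0.0287]
eef_rot: [0.837, 0.548, 0.001, 0.0]
contact_force: [-0.3, -0.2, 0.4]
grip_width: 0.0642
grasp_force: 0.0
```

```bash
python3 -m inch '[{"hand":0.05,"slide":[0,0,0],"angular":[0,0,0]},{"hand":0.05,"slide":[0,0,0],"angular":[0,0,0]},{"hand":0.05,"slide":[0,0,-0.02],"angular":[0,0,0]},{"hand":0.05,"slide":[0,0,-0.04],"angular":[0,0,0]},{"hand":0.05,"slide":[0,0,-0.04],"angular":[0,0,0]}]'
python3 -m inch '[{"hand":0.05,"slide":[0,0,-0.02],"angular":[0,0,-5]},{"hand":0.05,"slide":[0,0,0],"angular":[0,0,-5]},{"hand":0.05,"slide":[0,0,0],"angular":[0,0,-5.3]},{"hand":0.05,"slide":[0,0,0],"angular":[0,0,0]},{"hand":0.05,"slide":[0,0,0],"angular":[0,0,0]}]'
python3 - <<'E'
from h import *
from rig import manip
s=manip.observe();R=Ro.from_quat(s["eef_rot"]);p=np.array(s["position"]);print(p,R.as_matrix().round(4).tolist())
c=np.array([.5568,.0549]);yd=np.array([.1374,.9905])
T=np.r_[c+yd*.003,p[2]];print("tool slide",R.inv().apply(T-p).round(4))
E
```

```text
time_s: 4.8
position: [0.4388, 0.3418, 0.1272]
eef_rot: [0.836, 0.548, -0.002, -0.0]
contact_force: [0.5, 0.9, -3.4]
grip_width: 0.0596
grasp_force: 30.0
time_s: 5.3
position: [0.4395, 0.3424, 0.1468]
eef_rot: [0.757, 0.654, -0.001, -0.0]
contact_force: [-0.7, 0.5, -3.8]
grip_width: 0.0596
grasp_force: 30.0
[0.43954428 0.34236225 0.14682516] [[0.1455, 0.9894, -0.0013], [0.9894, -0.1455, -0.0007], [-0.0009, -0.0012, -1.0]]
tool slide [-0.2643  0.1578  0.    ]
```

```bash
python3 -m inch '[{"hand":0.05,"slide":[-0.0378,0.0225,0],"angular":[0,0,0]},{"hand":0.05,"slide":[-0.0378,0.0225,0],"angular":[0,0,0]},{"hand":0.05,"slide":[-0.0378,0.0225,0],"angular":[0,0,0]},{"hand":0.05,"slide":[-0.0378,0.0225,0],"angular":[0,0,0]},{"hand":0.05,"slide":[-0.0378,0.0225,0],"angular":[0,0,0]}]'
python3 -m inch '[{"hand":0.05,"slide":[-0.0378,0.0225,0],"angular":[0,0,0]},{"hand":0.05,"slide":[-0.0378,0.0225,0],"angular":[0,0,0]},{"hand":0.05,"slide":[0,0,0],"angular":[0,0,0]},{"hand":0.05,"slide":[0,0,0],"angular":[0,0,0]},{"hand":0.05,"slide":[0,0,0],"angular":[0,0,0]}]'
python3 - <<'E'
from h import *
g=grab("wrist");cv2.imwrite("pics/w2.png",g["pixels"])
c=np.array([.5568,.0549]);yd=np.array([.1374,.9905]);xd=np.array([.9905,-.1374])
P=lambda x,y,z:np.r_[c+xd*x+yd*y,z]
for n,q in dict(fixedL=(-.028,.085,.066),fixedR=(.028,.085,.066),padL=(-.025,-.09,.063),padR=(.025,-.09,.063)).items():print(n,proj(g,[P(*q)]).round(1))
from rig import manip
s=manip.observe();R=Ro.from_quat(s["eef_rot"]);p=np.array(s["position"]);d=p[:2]-c;print(p,"clampframe",d@xd,d@yd,"yaw",np.degrees(np.arctan2(*R.as_matrix()[1::-1,0])))
E
```

```text
time_s: 5.8
position: [0.5245, 0.138, 0.1472]
eef_rot: [0.757, 0.654, -0.0, -0.0]
contact_force: [0.4, -0.6, -3.9]
grip_width: 0.06
grasp_force: 30.0
time_s: 6.3
position: [0.5574, 0.0596, 0.1474]
eef_rot: [0.756, 0.655, 0.0, -0.001]
contact_force: [0.0, 0.6, -4.6]
grip_width: 0.0598
grasp_force: 30.0
fixedL [[237.4 117.9]]
fixedR [[320.6 117.3]]
padL [[251.2 334.6]]
padR [[309.9 334.2]]
[0.55730955 0.0600965  0.14751229] clampframe -0.00020928832750489513 0.005217148863392324 yaw 81.87185215717572
```

View pics/w2.png

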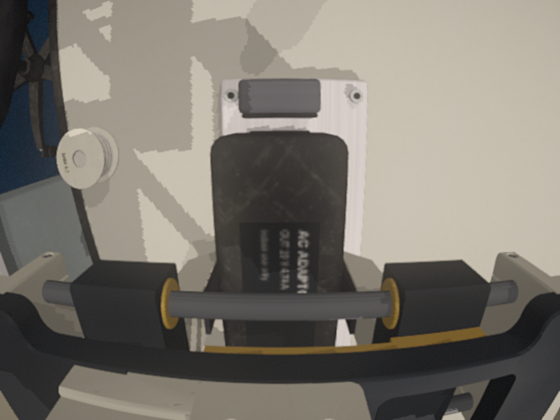

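The fixed jaw shows at (239–321, 80–116), right where predicted (face edge at row 117), so the clamp pose holds. The adapter's far end is at row ~133, columns 211–348, and it lies lengthways. Now I'm checking its offset in the grip.

Run:
```python
from h import *
g=grab("wrist")
c=np.array([.5568,.0549]);yd=np.array([.1374,.9905]);xd=np.array([.9905,-.1374])
for px in((280,132),(211,180),(348,180),(211,230),(347,230)):
    w=ray(g,[px],.150)[0][:2]-c;print(px,(w@xd).round(4),(w@yd).round(4))
from rig import manip
p=np.mean([np.array(manip.observe()["position"]) for _ in range(5)],0);print(p)
```

```text
(280, 132) 0.0003 0.0778
(211, 180) -0.0297 0.0578
(348, 180) 0.0297 0.0574
(211, 230) -0.0311 0.0349
(347, 230) 0.0304 0.0345
[0.55737743 0.06024728 0.14758464]
```

```bash
python3 -m inch '[{"hand":0.05,"slide":[0,0,0.04],"angular":[0,0,0]},{"hand":0.05,"slide":[0,0,0.035],"angular":[0,0,0]},{"hand":0.05,"slide":[0,0,0.02],"angular":[0,0,0]},{"hand":0.05,"slide":[0,0,0.007],"angular":[0,0,0]},{"hand":0.05,"slide":[0,0,0],"angular":[0,0,0]}]'
python3 -m inch '[{"hand":0.05,"slide":[0,0,0.001],"angular":[0,0,0]},{"hand":0.05,"slide":[0,0,0],"angular":[0,0,0]},{"hand":0.05,"slide":[0,0,0],"angular":[0,0,0]},{"hand":0.05,"slide":[0,0,0],"angular":[0,0,0]},{"hand":0.05,"slide":[0,0,0],"angular":[0,0,0]}]'
```

```text
time_s: 6.9
position: [0.5573, 0.0601, 0.0456]
eef_rot: [0.755, 0.656, -0.0, -0.0]
contact_force: [0.4, -0.2, -3.5]
grip_width: 0.0598
grasp_force: 30.0
time_s: 7.4
position: [0.5582, 0.0584, 0.0447]
eef_rot: [0.756, 0.655, 0.0, 0.0]
contact_force: [-0.9, 0.7, -3.9]
grip_width: 0.06
grasp_force: 30.0
```

```bash
python3 -m inch '[{"hand":0.05,"slide":[0,0,0.001],"angular":[0,0,0]},{"hand":0.05,"slide":[0,0,0.001],"angular":[0,0,0]},{"hand":0.0918,"slide":[0,0,0],"angular":[0,0,0]},{"hand":0.0918,"slide":[0,0,0],"angular":[0,0,0]},{"hand":0.0918,"slide":[0,0,0],"angular":[0,0,0]}]'
python3 -m inch '[{"hand":0.0918,"slide":[0,0,0],"angular":[0,0,0]},{"hand":0.0918,"slide":[0,0,0],"angular":[0,0,0]},{"hand":0.0918,"slide":[0,0,-0.03],"angular":[0,0,0]},{"hand":0.0918,"slide":[0,0,-0.045],"angular":[0,0,0]},{"hand":0.0918,"slide":[0,0,-0.045],"angular":[0,0,0]}]'
python3 - <<'E'
from h import *
c=np.array([.5568,.0549]);yd=np.array([.1374,.9905]);xd=np.array([.9905,-.1374])
from rig import manip
s=manip.observe();R=Ro.from_quat(s["eef_rot"]);p=np.array(s["position"]);print(p)
g=grab("wrist");cv2.imwrite("pics/w3.png",g["pixels"])
# grip: direction u along lean (clamp) ; handle end / grip point
ex=np.r_[xd,0];ey=np.r_[yd,0];u=.530*ex+np.array([0,0,-.848])
# target rotation, z=u, y=-ey
z=u/np.linalg.norm(u);y=-ey;x=np.cross(y,z);T=Ro.from_matrix(np.c_[x,y,z])
print("rotvec tool deg",np.degrees((R.inv()*T).as_rotvec()).round(1),x.round(3))
E
```

```text
time_s: 7.9
position: [0.5584, 0.0586, 0.0428]
eef_rot: [0.756, 0.655, 0.0, 0.0]
contact_force: [-0.5, -0.1, 0.5]
grip_width: 0.0793
grasp_force: 0.0
time_s: 8.4
position: [0.5573, 0.0586, 0.1633]
eef_rot: [0.756, 0.655, -0.001, -0.001]
contact_force: [0.7, 0.0, 0.3]
grip_width: 0.0921
grasp_force: 0.0
[0.55732793 0.05864525 0.16328816]
rotvec tool deg [-25.1  25.2  87.1] [ 0.84  -0.117  0.53 ]
```

View pics/w3.png

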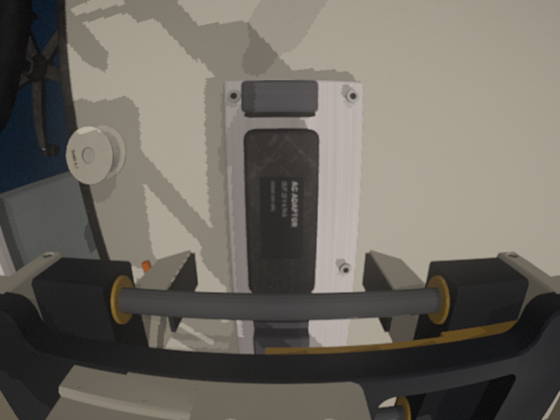

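The adapter lies flat and lengthways on the bed, with its far end at (280,130), a few mm from the fixed jaw at (280,97), and the fingers are clear. Next I'm locating the handle and trigger ends from the top view and the earlier wrist view.

Run:
```python
from h import *
c=np.array([.5568,.0549]);yd=np.array([.1374,.9905]);xd=np.array([.9905,-.1374])
g=grab("top")
m=(g["pixels"].max(2)<60)
for r in range(228,256,2):print(r,"".join("#" if v else "." for v in m[r,350:400]))
im=np.zeros((500,800,3),np.uint8)
a=cv2.resize(g["pixels"][215:265,340:410],(560,400),interpolation=cv2.INTER_CUBIC)
w=cv2.imread("pics/w0.png");
m=(w.max(2)<45)
for r in range(195,262,3):print(r,"".join("#" if v else "." for v in m[r,440:510]))
for px in((369,246),(384,248)):
  for z in(.110,.127):
    q=ray(g,[px],z)[0][:2]-c;print(px,z,(q@xd).round(4),(q@yd).round(4))
```

```text
228 ..................................................
230 ..................................................
232 ..................................................
234 ..................................................
236 ..................................................
238 ..................................................
240 ..................................................
242 ..................................................
244 ..................................................
246 ..................................................
248 ..................................................
250 ..................................................
252 ..................................................
254 ..................................................
195 ......................................................................
198 ......................................................................
201 ......................................................................
204 ......................................................................
207 ..........................
[... 823 characters left out ...]
..............................................
243 ......................................................................
246 ..........................................#...........................
249 ......................................................................
252 ......................................................................
255 ......................................................................
258 ......................................................................
261 ......................................................................
(369, 246) 0.11 -0.0564 -0.2304
(369, 246) 0.127 -0.0582 -0.227
(384, 248) 0.11 -0.0558 -0.2665
(384, 248) 0.127 -0.0576 -0.2626
```

```bash
python3 -m inch '[{"hand":0.0918,"slide":[-0.027,-0.031,-0.022],"angular":[0,0,0]},{"hand":0.0918,"slide":[-0.027,-0.031,-0.022],"angular":[0,0,0]},{"hand":0.0918,"slide":[-0.027,-0.031,-0.022],"angular":[0,0,0]},{"hand":0.0918,"slide":[-0.027,-0.031,-0.022],"angular":[0,0,0]},{"hand":0.0918,"slide":[0,0,0],"angular":[0,0,8.2]}]'
python3 -m inch '[{"hand":0.0918,"slide":[0,0,0],"angular":[0,0,8.2]},{"hand":0.0918,"slide":[0,0,0],"angular":[0,0,8.2]},{"hand":0.0918,"slide":[0,0,0],"angular":[0,0,8.2]},{"hand":0.0918,"slide":[0,0,0],"angular":[0,0,8.2]},{"hand":0.0918,"slide":[0,0,0],"angular":[0,0,8.2]}]'
python3 -m inch '[{"hand":0.0918,"slide":[0,0,0],"angular":[0,0,8.2]},{"hand":0.0918,"slide":[0,0,0],"angular":[0,0,8.2]},{"hand":0.0918,"slide":[0,0,0],"angular":[0,0,8.2]},{"hand":0.0918,"slide":[0,0,0],"angular":[0,0,8.2]},{"hand":0.0918,"slide":[0,0,0],"angular":[0,0,7.8]}]'
python3 -m inch '[{"hand":0.0918,"slide":[0,0,0],"angular":[0,8,0]},{"hand":0.0918,"slide":[0,0,0],"angular":[0,8,0]},{"hand":0.0918,"slide":[0,0,0],"angular":[0,8,0]},{"hand":0.0918,"slide":[0,0,0],"angular":[0,8,0]},{"hand":0.0918,"slide":[0,0,0],"angular":[0,0,0]}]'
cat > to.py <<'E'
from h import *
from rig import manip
c=np.array([.5568,.0549]);yd=np.array([.1374,.9905]);xd=np.array([.9905,-.1374])
ex=np.r_[xd,0];ey=np.r_[yd,0];z=.530*ex+np.array([0,0,-.848]);z/=np.linalg.norm(z)
T=Ro.from_matrix(np.c_[np.cross(-ey,z),-ey,z])
def W(q):return np.r_[c+xd*q[0]+yd*q[1],q[2]]
def C(w):return np.array([(w[:2]-c)@xd,(w[:2]-c)@yd,w[2]])
def go(q):
    s=manip.observe();R=Ro.from_quat(s["eef_rot"]);p=np.array(s["position"])
    print("clamp pos",C(p).round(4),"slide",R.inv().apply(W(q)-p).round(4),"turn",np.degrees((R.inv()*T).as_rotvec()).round(1))
E
python3 -c "
from to import *
go((-.098,-.235,.208))"
```

```text
time_s: 9.0
position: [0.4236, -0.0338, 0.2473]
eef_rot: [0.805, 0.594, -0.001, 0.001]
contact_force: [0.4, -0.4, -0.8]
grip_width: 0.0918
grasp_force: 0.0
time_s: 9.5
position: [0.4262, -0.0272, 0.2471]
eef_rot: [0.961, 0.278, 0.001, -0.0]
contact_force: [-0.4, -0.3, -0.1]
grip_width: 0.0918
grasp_force: 0.0
time_s: 10.0
position: [0.4262, -0.027, 0.2471]
eef_rot: [0.997, -0.073, 0.0, -0.0]
contact_force: [-0.6, -0.9, 0.3]
grip_width: 0.0918
grasp_force: 0.0
time_s: 10.5
position: [0.4388, -0.0251, 0.2554]
eef_rot: [0.962, -0.067, 0.263, 0.016]
contact_force: [-0.7, 0.0, -0.0]
grip_width: 0.0917
grasp_force: 0.0
clamp pos [-0.1059 -0.0955  0.2554] slide [-0.017   0.1398  0.0443] turn [-0.2  1.5 -0.1]
```

```bash
python3 -m inch '[{"hand":0.0918,"slide":[-0.005,0.046,0],"angular":[0,1.5,0]},{"hand":0.0918,"slide":[-0.005,0.046,0],"angular":[0,0,0]},{"hand":0.0918,"slide":[-0.005,0.046,0],"angular":[0,0,0]},{"hand":0.0918,"slide":[0,0,0],"angular":[0,0,0]},{"hand":0.0918,"slide":[0,0,0],"angular":[0,0,0]}]'
python3 - <<'E'
from to import *
go((-.098,-.235,.208));print(np.round(manip.observe()["joints"],2))
g=grab("wrist");cv2.imwrite("pics/w4.png",g["pixels"])
np.savez("w4.npz",**{k:np.array(v) for k,v in g.items()})
G=W((-.029,-.235,.098));print(proj(g,[G]).round())
t=grab("top");np.savez("t4.npz",**{k:np.array(v) for k,v in t.items()});cv2.imwrite("pics/t4.png",t["pixels"])
E
```

```text
time_s: 11.0
position: [0.4156, -0.1414, 0.2493]
eef_rot: [0.963, -0.069, 0.26, 0.015]
contact_force: [0.2, -0.3, 0.4]
grip_width: 0.0917
grasp_force: 0.0
clamp pos [-0.1129 -0.2139  0.2493] slide [-0.0077  0.0214  0.0431] turn [-0.2  1.9 -0.4]
[ 1.24 -0.23 -0.77  2.42 -0.74  0.48 -0.67]
[[301. 204.]]
```

View pics/w4.png

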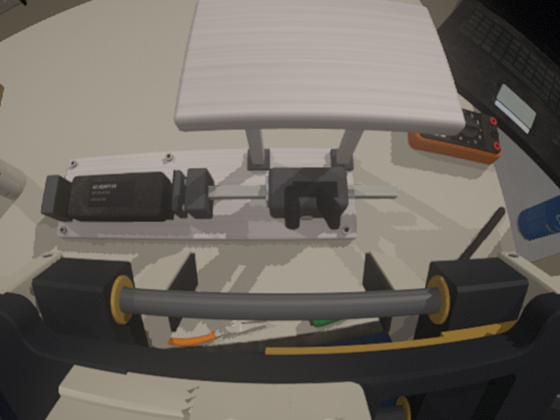

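The tilted wrist view shows the adapter on the bed at (120,197), the sliding jaw at (195,192), the handle's end at about (293,217), the trigger's at about (330,215), and the lamp above at rows 0–130. I'm making one enlarged composite with the earlier view to pick the ends.

Run:
```python
import cv2,numpy as np
a=cv2.imread("pics/w4.png")[180:240,265:355];b=cv2.imread("pics/w0.png")[180:255,440:510];t=cv2.imread("pics/top0.png")[215:255,355:395]
f=lambda i,s:cv2.convertScaleAbs(cv2.resize(i,None,fx=s,fy=s,interpolation=cv2.INTER_CUBIC),alpha=1.8)
o=np.zeros((560,800,3),np.uint8);A=f(a,5);B=f(b,4);T=f(t,6)
o[:300,:450]=A;o[:300,460:740]=B;o[305:545,:240]=T
cv2.imwrite("pics/comp.png",o)
```

```text
(no output)
```

View pics/comp.png

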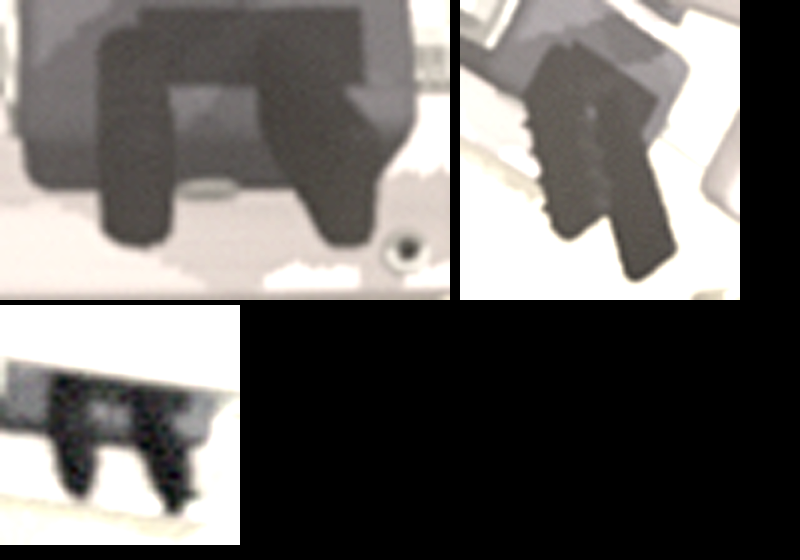

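In the composite, w4's handle end has its lower edge at columns 286–299, row 229, and the trigger's is at 328–340, row 229. In the top view the tips are at (368,247) and (384,249.5). I'm triangulating the lower front edges of both ends.

Run:
```python
from to import *
g={k:(v if v.ndim else v.item()) for k,v in np.load("w4.npz").items()}
t={k:(v if v.ndim else v.item()) for k,v in np.load("t4.npz").items()}
def tri(*fp):
    A=0;b=0;D=[]
    for f,px in fp:
        p0=ray(f,[px],0)[0];p1=ray(f,[px],.2)[0];d=(p1-p0)/np.linalg.norm(p1-p0);P=np.eye(3)-np.outer(d,d);A=A+P;b=b+P@p0;D.append((P,p0))
    X=np.linalg.solve(A,b);return C(X).round(4),[round(1e3*np.linalg.norm(P@(X-p)),1) for P,p in D]
print("handle",tri((g,(292.5,229)),(t,(368.3,247.2))))
print("trigger",tri((g,(334.3,229)),(t,(384.2,249.5))))
for nm,y in(("h",(285.6,299.4)),("tr",(328,340.5))):
  for v in y:
    for z in(.115,.127): print(nm,v,z,C(ray(g,[(v,229)],z)[0]).round(4))
# check calibration with pad/fixed jaw: bed-plate corner front right (-.05,-.31,.012)
print("plate corner px",proj(g,[W((-.05,-.31,.012)),W((-.05,.12,.012))]).round(1))
go((-.098,-.235,.208))
```

```text
handle (array([-0.0617, -0.2243,  0.1351]), [np.float64(0.4), np.float64(0.4)])
trigger (array([-0.0627, -0.26  ,  0.1408]), [np.float64(0.3), np.float64(0.3)])
h 285.6 0.115 [-0.0573 -0.2188  0.115 ]
h 285.6 0.127 [-0.0598 -0.2187  0.127 ]
h 299.4 0.115 [-0.0574 -0.2315  0.115 ]
h 299.4 0.127 [-0.0598 -0.2309  0.127 ]
tr 328 0.115 [-0.0577 -0.2581  0.115 ]
tr 328 0.127 [-0.0601 -0.2564  0.127 ]
tr 340.5 0.115 [-0.0578 -0.2699  0.115 ]
tr 340.5 0.127 [-0.0602 -0.2677  0.127 ]
plate corner px [[357.  238.7]
 [ 55.5 237. ]]
clamp pos [-0.1122 -0.2124  0.2497] slide [-0.0087  0.0228  0.0431] turn [-0.3  1.8 -0.1]
```

Widths check out (12–13 mm members, 49 of 50 mm over both), and the handle's outer face is at y ≈ -0.2185. That puts the grip at about (-0.031, -0.233, 0.102) in the clamp frame. I'm coming in along the lean.

```bash
python3 -m inch '[{"hand":0.0918,"slide":[0,0.021,0.01],"angular":[0,0,0]},{"hand":0.0918,"slide":[0,0,0.03],"angular":[0,0.9,0]},{"hand":0.0918,"slide":[0,0,0.03],"angular":[0,0.9,0]},{"hand":0.0918,"slide":[0,0,0],"angular":[0,0,0]},{"hand":0.0918,"slide":[0,0,0],"angular":[0,0,0]}]'
python3 - <<'E'
from to import *
go((-.031,-.233,.102));print(np.round(manip.observe()["joints"],2))
g={k:(v if v.ndim else v.item()) for k,v in np.load("w4.npz").items()}
print("lamp",C(ray(g,[(318,122)],.243)[0]).round(3))
E
```

```text
time_s: 11.6
position: [0.4509, -0.1667, 0.1939]
eef_rot: [0.959, -0.065, 0.275, 0.015]
contact_force: [1.1, 0.1, 0.6]
grip_width: 0.0919
grasp_force: 0.0
clamp pos [-0.0744 -0.234   0.1939] slide [-0.0117 -0.0002  0.1009] turn [-0.5  0.1 -0. ]
[ 1.1   0.04 -0.7   2.42 -0.7   0.19 -0.64]
lamp [-0.02  -0.237  0.243]
```

```bash
python3 -m inch '[{"hand":0.0918,"slide":[-0.006,0,0.02],"angular":[0,0,0]},{"hand":0.0918,"slide":[-0.006,0,0.02],"angular":[0,0,0]},{"hand":0.0918,"slide":[0,0,0.02],"angular":[0,0,0]},{"hand":0.0918,"slide":[0,0,0.01],"angular":[0,0,0]},{"hand":0.0918,"slide":[0,0,0],"angular":[0,0,0]}]'
python3 - <<'E'
from to import *
go((-.031,-.233,.102));print(np.round(manip.observe()["joints"],2))
g=grab("wrist");cv2.imwrite("pics/w5.png",g["pixels"])
print(proj(g,[W((-.0486,-.224,.131)),W((-.0486,-.262,.131))]).round())
E
```

```text
time_s: 12.1
position: [0.4682, -0.1695, 0.1699]
eef_rot: [0.959, -0.067, 0.274, 0.004]
contact_force: [-0.6, 0.1, -0.3]
grip_width: 0.0918
grasp_force: 0.0
clamp pos [-0.0569 -0.2345  0.1699] slide [-0.0137  0.0007  0.0713] turn [-1.7  0.2 -0.5]
[ 0.39  0.11  0.03  2.42 -1.16  0.19 -0.19]
[[264. 276.]
 [327. 276.]]
```

View pics/w5.png

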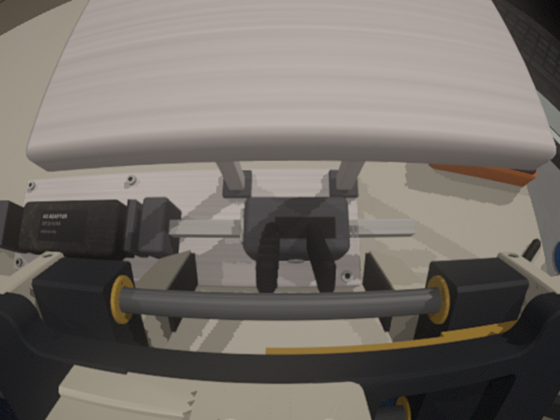

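The wrist view confirms alignment: handle end at (267,285) and trigger end at (324,285) sit between the fingers. But joints 4 and 6 are at their limits, so this wrist branch cannot get in. The half-turned grasp should move joint 5 to its free side, so I'm backing out to the left, straightening up and turning -180° about z.

```bash
python3 -m inch '[{"hand":0.0918,"slide":[0,0,-0.03],"angular":[0,0,0]},{"hand":0.0918,"slide":[0,0,-0.03],"angular":[0,0,0]},{"hand":0.0918,"slide":[0,-0.045,0],"angular":[0,-5,0]},{"hand":0.0918,"slide":[0,-0.045,0],"angular":[0,-5,0]},{"hand":0.0918,"slide":[0,-0.045,0],"angular":[0,-5,0]}]'
python3 -m inch '[{"hand":0.0918,"slide":[0,-0.03,0],"angular":[0,-8,0]},{"hand":0.0918,"slide":[0,0,0],"angular":[0,-8,0]},{"hand":0.0918,"slide":[0,0,0],"angular":[0,0,-8]},{"hand":0.0918,"slide":[0,0,0],"angular":[0,0,-8]},{"hand":0.0918,"slide":[0,0,0],"angular":[0,0,-8]}]'
python3 - <<'E'
from to import *
go((-.10,-.07,.25));print(np.round(manip.observe()["joints"],2))
E
```

```text
time_s: 12.65
position: [0.4522, -0.0967, 0.2135]
eef_rot: [0.975, -0.065, 0.212, -0.017]
contact_force: [-0.1, 0.8, -0.2]
grip_width: 0.092
grasp_force: 0.0
time_s: 13.15
position: [0.4563, -0.0701, 0.2142]
eef_rot: [0.984, 0.152, 0.093, -0.009]
contact_force: [0.4, 0.5, -0.2]
grip_width: 0.0921
grasp_force: 0.0
clamp pos [-0.0823 -0.1376  0.2142] slide [ 0.0196 -0.0683 -0.0334] turn [-8.8 20.8 24. ]
[ 0.68  0.1  -0.55  2.17 -0.02  0.72 -1.12]
```

```bash
python3 -m inch '[{"hand":0.0918,"slide":[0.01,-0.04,-0.015],"angular":[0,0,0]},{"hand":0.0918,"slide":[0.01,-0.04,-0.015],"angular":[0,0,0]},{"hand":0.0918,"slide":[0,0,0],"angular":[0,0,-8.5]},{"hand":0.0918,"slide":[0,0,0],"angular":[0,0,-8.5]},{"hand":0.0918,"slide":[0,0,0],"angular":[0,0,-8.5]}]'
python3 -m inch '[{"hand":0.0918,"slide":[0,0,0],"angular":[0,0,-8.5]},{"hand":0.0918,"slide":[0,0,0],"angular":[0,0,-8.5]},{"hand":0.0918,"slide":[0,0,0],"angular":[0,0,-8.5]},{"hand":0.0918,"slide":[0,0,0],"angular":[0,0,-8.5]},{"hand":0.0918,"slide":[0,0,0],"angular":[0,0,-8.5]}]'
python3 -m inch '[{"hand":0.0918,"slide":[0,0,0],"angular":[0,0,-8.5]},{"hand":0.0918,"slide":[0,0,0],"angular":[0,0,-8.5]},{"hand":0.0918,"slide":[0,0,0],"angular":[0,0,-8.5]},{"hand":0.0918,"slide":[0,0,0],"angular":[0,0,-8.5]},{"hand":0.0918,"slide":[0,0,0],"angular":[0,0,-8.5]}]'
sed -i 's/np.cross(-ey,z),-ey,z/np.cross(ey,z),ey,z/' to.py
python3 - <<'E'
from to import *
go((-.10,-.07,.25));print(np.round(manip.observe()["joints"],2))
E
```

```text
time_s: 13.65
position: [0.4459, 0.0107, 0.2471]
eef_rot: [0.926, 0.365, 0.093, 0.012]
contact_force: [-0.0, -0.2, 0.7]
grip_width: 0.092
grasp_force: 0.0
time_s: 14.15
position: [0.4459, 0.0104, 0.2469]
eef_rot: [0.731, 0.676, 0.082, 0.045]
contact_force: [-0.0, 0.1, 0.4]
grip_width: 0.0919
grasp_force: 0.0
time_s: 14.65
position: [0.4459, 0.0103, 0.2469]
eef_rot: [0.436, 0.895, 0.06, 0.072]
contact_force: [-0.4, -0.5, -0.4]
grip_width: 0.0916
grasp_force: 0.0
clamp pos [-0.1037 -0.0594  0.2469] slide [-0.0103 -0.0045 -0.0031] turn [ -4.8 -22.4 -44.6]
[ 0.6   0.01 -0.66  2.17 -0.04  0.79  0.64]
```

```bash
python3 -m inch '[{"hand":0.0918,"slide":[0,0,0],"angular":[-0.8,-3.7,-7.4]},{"hand":0.0918,"slide":[0,0,0],"angular":[-0.8,-3.7,-7.4]},{"hand":0.0918,"slide":[0,0,0],"angular":[-0.8,-3.7,-7.4]},{"hand":0.0918,"slide":[0,0,0],"angular":[-0.8,-3.7,-7.4]},{"hand":0.0918,"slide":[0,0,0],"angular":[-0.8,-3.7,-7.4]}]'
python3 - <<'E'
from to import *
go((-.10,-.07,.25));print(np.round(manip.observe()["joints"],2))
E
```

```text
time_s: 15.15
position: [0.446, 0.011, 0.247]
eef_rot: [0.132, 0.961, -0.005, 0.244]
contact_force: [-1.1, -0.1, 0.2]
grip_width: 0.0916
grasp_force: 0.0
clamp pos [-0.1037 -0.0587  0.247 ] slide [-0.0061 -0.0106 -0.0008] turn [-0.8 -3.8 -7.6]
[ 0.53 -0.17 -0.67  2.39  0.1   0.42  1.06]
```

```bash
python3 -m inch '[{"hand":0.0918,"slide":[0,0,0.03],"angular":[-0.8,-3.8,-7.5]},{"hand":0.0918,"slide":[0,0,0.03],"angular":[0,0,0]},{"hand":0.0918,"slide":[0,0,0.015],"angular":[0,0,0]},{"hand":0.0918,"slide":[0,0,0],"angular":[0,0,0]},{"hand":0.0918,"slide":[0,0,0],"angular":[0,0,0]}]'
python3 - <<'E'
from to import *
go((-.079,-.233,.178));print(np.round(manip.observe()["joints"],2))
E
```

```text
time_s: 15.65
position: [0.4677, 0.0029, 0.2053]
eef_rot: [0.11, 0.962, -0.017, 0.251]
contact_force: [-0.0, -0.3, 0.1]
grip_width: 0.0914
grasp_force: 0.0
clamp pos [-0.0811 -0.0637  0.2053] slide [-0.0027 -0.1691  0.0286] turn [-1.4 -2.9 -4.8]
[ 0.88 -0.01 -1.05  2.4   0.55  0.31  0.68]
```

```bash
python3 -m inch '[{"hand":0.0918,"slide":[0,0,0.015],"angular":[-0.5,-1,-2]},{"hand":0.0918,"slide":[0,0,0.015],"angular":[-0.5,-1,-2]},{"hand":0.0918,"slide":[0,0,0],"angular":[-0.5,-1,-1]},{"hand":0.0918,"slide":[0,0,0],"angular":[0,0,0]},{"hand":0.0918,"slide":[0,0,0],"angular":[0,0,0]}]'
python3 - <<'E'
from to import *
go((-.079,-.233,.178));print(np.round(manip.observe()["joints"],2))
E
```

```text
time_s: 16.15
position: [0.4805, -0.0007, 0.1871]
eef_rot: [0.075, 0.96, -0.02, 0.269]
contact_force: [1.0, -0.1, -0.6]
grip_width: 0.0919
grasp_force: 0.0
clamp pos [-0.068  -0.0655  0.1871] slide [ 0.0114 -0.1677  0.0034] turn [-0.5 -0.7 -0.9]
[ 1.01  0.12 -1.2   2.42  1.11  0.31  0.23]
```

```bash
python3 -m inch '[{"hand":0.0918,"slide":[0.002,-0.03,0],"angular":[-0.5,-0.7,-0.9]},{"hand":0.0918,"slide":[0.002,-0.035,0],"angular":[0,0,0]},{"hand":0.0918,"slide":[0.002,-0.035,0],"angular":[0,0,0]},{"hand":0.0918,"slide":[0.002,-0.035,0],"angular":[0,0,0]},{"hand":0.0918,"slide":[0.002,-0.033,0],"angular":[0,0,0]}]'
python3 - <<'E'
from to import *
go((-.079,-.233,.178));print(np.round(manip.observe()["joints"],2))
go((-.031,-.233,.102))
E
```

```text
time_s: 16.65
position: [0.4584, -0.1534, 0.1835]
eef_rot: [0.069, 0.962, -0.02, 0.264]
contact_force: [0.3, -1.2, 0.5]
grip_width: 0.0916
grasp_force: 0.0
clamp pos [-0.0688 -0.2198  0.1835] slide [ 0.0115 -0.0132 -0.0004] turn [-0.3 -1.3 -0.2]
[ 1.71  0.37 -1.5   2.41  1.1   0.31  0.74]
clamp pos [-0.0688 -0.2198  0.1835] slide [ 0.0091 -0.0128  0.0895] turn [-0.3 -1.3 -0.2]
```

```bash
python3 -m inch '[{"hand":0.0918,"slide":[0.004,-0.013,0],"angular":[0,-1.3,0]},{"hand":0.0918,"slide":[0.004,0,0.01],"angular":[0,0,0]},{"hand":0.0918,"slide":[0,0,0.01],"angular":[0,0,0]},{"hand":0.0918,"slide":[0,0,0],"angular":[0,0,0]},{"hand":0.0918,"slide":[0,0,0],"angular":[0,0,0]}]'
python3 - <<'E'
from to import *
go((-.031,-.233,.102));print(np.round(manip.observe()["joints"],2))
E
```

```text
time_s: 17.15
position: [0.4634, -0.1655, 0.1638]
eef_rot: [0.067, 0.959, -0.02, 0.274]
contact_force: [0.3, -0.1, -0.2]
grip_width: 0.092
grasp_force: 0.0
clamp pos [-0.0622 -0.2311  0.1638] slide [ 0.0062 -0.0017  0.069 ] turn [-0.1 -0.1 -0.1]
[ 1.57  0.36 -1.31  2.42  1.32  0.23  0.55]
```

```bash
python3 -m inch '[{"hand":0.0918,"slide":[0.003,-0.001,0.01],"angular":[0,0,0]},{"hand":0.0918,"slide":[0.003,-0.001,0.01],"angular":[0,0,0]},{"hand":0.0918,"slide":[0,0,0.01],"angular":[0,0,0]},{"hand":0.0918,"slide":[0,0,0.01],"angular":[0,0,0]},{"hand":0.0918,"slide":[0,0,0],"angular":[0,0,0]}]'
python3 - <<'E'
from to import *
go((-.031,-.233,.102));print(np.round(manip.observe()["joints"],2))
E
```

```text
time_s: 17.65
position: [0.4793, -0.1695, 0.1264]
eef_rot: [0.068, 0.959, -0.019, 0.274]
contact_force: [-0.2, 0.9, -0.3]
grip_width: 0.0924
grasp_force: 0.0
clamp pos [-0.046  -0.2329  0.1264] slide [ 0.0002 -0.0001  0.0286] turn [-0.  -0.1 -0.2]
[ 1.4   0.5  -1.17  2.41  1.76  0.32  0.17]
```

```bash
python3 -m inch '[{"hand":0.0918,"slide":[0,0,0.01],"angular":[0,0,0]},{"hand":0.0918,"slide":[0,0,0.01],"angular":[0,0,0]},{"hand":0.0918,"slide":[0,0,0.005],"angular":[0,0,0]},{"hand":0.0918,"slide":[0,0,0],"angular":[0,0,0]},{"hand":0.06,"slide":[0,0,0],"angular":[0,0,0]}]'
python3 -m inch '[{"hand":0.06,"slide":[0,0,0],"angular":[0,0,0]},{"hand":0.06,"slide":[0,0,0],"angular":[0,0,0]},{"hand":0.02,"slide":[0,0,0],"angular":[0,0,0]},{"hand":0.02,"slide":[0,0,0],"angular":[0,0,0]},{"hand":0.02,"slide":[0,0,0],"angular":[0,0,0]}]'
python3 -m inch '[{"hand":0.02,"slide":[0,0,0],"angular":[0,0,0]},{"hand":0.02,"slide":[0,0,0],"angular":[0,0,0]},{"hand":0.02,"slide":[0,0,0],"angular":[0,0,0]},{"hand":0.02,"slide":[0,0,0],"angular":[0,0,0]},{"hand":0.02,"slide":[0,0,0],"angular":[0,0,0]}]'
python3 - <<'E'
from to import *
go((-.031,-.233,.102));print(np.round(manip.observe()["joints"],2))
E
```

```text
time_s: 18.15
position: [0.4921, -0.1715, 0.1058]
eef_rot: [0.068, 0.959, -0.019, 0.275]
contact_force: [-0.2, -0.4, 0.7]
grip_width: 0.0875
grasp_force: 0.0
time_s: 18.65
position: [0.4922, -0.1726, 0.1056]
eef_rot: [0.068, 0.959, -0.02, 0.275]
contact_force: [-2.4, -3.7, 4.4]
grip_width: 0.0485
grasp_force: 2.7
time_s: 19.15
position: [0.4924, -0.1712, 0.1056]
eef_rot: [0.067, 0.959, -0.019, 0.275]
contact_force: [-1.0, 0.6, 3.2]
grip_width: 0.03
grasp_force: 30.9
clamp pos [-0.0327 -0.2328  0.1056] slide [ 0.0005 -0.0002  0.004 ] turn [-0.  -0.  -0.1]
[ 1.36  0.61 -1.15  2.39  1.88  0.4   0.09]
```

The full squeeze stops at 30.0 mm, exactly as described. I'm releasing and repeating.

```bash
python3 -m inch '[{"hand":0.08,"slide":[0,0,0],"angular":[0,0,0]},{"hand":0.08,"slide":[0,0,0],"angular":[0,0,0]},{"hand":0.08,"slide":[0,0,0],"angular":[0,0,0]},{"hand":0.08,"slide":[0,0,0],"angular":[0,0,0]},{"hand":0.08,"slide":[0,0,0],"angular":[0,0,0]}]'
python3 -m inch '[{"hand":0.08,"slide":[0,0,0],"angular":[0,0,0]},{"hand":0.02,"slide":[0,0,0],"angular":[0,0,0]},{"hand":0.02,"slide":[0,0,0],"angular":[0,0,0]},{"hand":0.02,"slide":[0,0,0],"angular":[0,0,0]},{"hand":0.02,"slide":[0,0,0],"angular":[0,0,0]}]'
python3 -m inch '[{"hand":0.02,"slide":[0,0,0],"angular":[0,0,0]},{"hand":0.02,"slide":[0,0,0],"angular":[0,0,0]},{"hand":0.02,"slide":[0,0,0],"angular":[0,0,0]},{"hand":0.02,"slide":[0,0,0],"angular":[0,0,0]},{"hand":0.02,"slide":[0,0,0],"angular":[0,0,0]}]'
```

```text
time_s: 19.65
position: [0.492, -0.1713, 0.1053]
eef_rot: [0.068, 0.959, -0.019, 0.275]
contact_force: [0.5, -2.5, -1.5]
grip_width: 0.0654
grasp_force: 0.6
time_s: 20.15
position: [0.4918, -0.1749, 0.1054]
eef_rot: [0.07, 0.959, -0.022, 0.274]
contact_force: [-6.1, -10.3, 6.5]
grip_width: 0.0505
grasp_force: 5.0
time_s: 20.65
position: [0.4923, -0.1712, 0.1056]
eef_rot: [0.067, 0.959, -0.019, 0.275]
contact_force: [-2.0, 1.7, 3.7]
grip_width: 0.03
grasp_force: 30.9
```

Run:
```python
from to import *
g=grab("wrist");np.savez("w6.npz",**{k:np.array(v) for k,v in g.items()});cv2.imwrite("pics/w6.png",g["pixels"])
# profile along clamp y at x=0 of the scene: pixel gray at z=.05 (adapter top) 
ys=np.arange(.09,-.13,-.004);px=proj(g,[W((0,y,.05)) for y in ys]).round().astype(int)
print([(round(float(y),3),int(g["pixels"][p[1],p[0]].max()) if 0<=p[0]<560 and 0<=p[1]<420 else -1) for y,p in zip(ys,px)])
```

```text
[(0.09, -1), (0.086, -1), (0.082, -1), (0.078, -1), (0.074, -1), (0.07, -1), (0.066, -1), (0.062, -1), (0.058, -1), (0.054, -1), (0.05, -1), (0.046, -1), (0.042, -1), (0.038, -1), (0.034, -1), (0.03, -1), (0.026, -1), (0.022, -1), (0.018, 44), (0.014, 46), (0.01, 46), (0.006, 42), (0.002, 45), (-0.002, 46), (-0.006, 45), (-0.01, 46), (-0.014, 46), (-0.018, 47), (-0.022, 43), (-0.026, 46), (-0.03, 46), (-0.034, 52), (-0.038, 53), (-0.042, 51), (-0.046, 54), (-0.05, 52), (-0.054, 52), (-0.058, 48), (-0.062, 90), (-0.066, 100), (-0.07, 71), (-0.074, 70), (-0.078, 71), (-0.082, 73), (-0.086, 73), (-0.09, 72), (-0.094, 92), (-0.098, 99), (-0.102, 86), (-0.106, 57), (-0.11, 57), (-0.114, 137), (-0.118, 137), (-0.122, 145), (-0.126, 170)]
```

```bash
python3 -m inch '[{"hand":0.08,"slide":[0,0,0],"angular":[0,0,0]},{"hand":0.08,"slide":[0,0,0],"angular":[0,0,0]},{"hand":0.08,"slide":[0,0,0],"angular":[0,0,0]},{"hand":0.08,"slide":[0,0,0],"angular":[0,0,0]},{"hand":0.08,"slide":[0,0,0],"angular":[0,0,0]}]' | grep -E "width|contact"
python3 -m inch '[{"hand":0.08,"slide":[0,0,0],"angular":[0,0,0]},{"hand":0.08,"slide":[0,0,0],"angular":[0,0,0]},{"hand":0.02,"slide":[0,0,0],"angular":[0,0,0]},{"hand":0.02,"slide":[0,0,0],"angular":[0,0,0]},{"hand":0.02,"slide":[0,0,0],"angular":[0,0,0]}]' | grep -E "width|contact"
python3 -m inch '[{"hand":0.02,"slide":[0,0,0],"angular":[0,0,0]},{"hand":0.02,"slide":[0,0,0],"angular":[0,0,0]},{"hand":0.02,"slide":[0,0,0],"angular":[0,0,0]},{"hand":0.02,"slide":[0,0,0],"angular":[0,0,0]},{"hand":0.02,"slide":[0,0,0],"angular":[0,0,0]}]'
python3 -m inch '[{"hand":0.08,"slide":[0,0,0],"angular":[0,0,0]},{"hand":0.08,"slide":[0,0,0],"angular":[0,0,0]},{"hand":0.08,"slide":[0,0,0],"angular":[0,0,0]},{"hand":0.08,"slide":[0,0,0],"angular":[0,0,0]},{"hand":0.08,"slide":[0,0,0],"angular":[0,0,0]}]' | grep -E "width|contact"
python3 -m inch '[{"hand":0.08,"slide":[0,0,0],"angular":[0,0,0]},{"hand":0.08,"slide":[0,0,0],"angular":[0,0,0]},{"hand":0.02,"slide":[0,0,0],"angular":[0,0,0]},{"hand":0.02,"slide":[0,0,0],"angular":[0,0,0]},{"hand":0.02,"slide":[0,0,0],"angular":[0,0,0]}]' | grep -E "width|contact"
python3 -m inch '[{"hand":0.02,"slide":[0,0,0],"angular":[0,0,0]},{"hand":0.02,"slide":[0,0,0],"angular":[0,0,0]},{"hand":0.02,"slide":[0,0,0],"angular":[0,0,0]},{"hand":0.02,"slide":[0,0,0],"angular":[0,0,0]},{"hand":0.02,"slide":[0,0,0],"angular":[0,0,0]}]'
cat > prof.py <<'E'
from to import *
g=grab("wrist");cv2.imwrite("pics/p.png",g["pixels"])
for x,z in((0,.05),(0,.063)):
  ys=np.arange(.0,-.12,-.002);px=proj(g,[W((x,y,z)) for y in ys]).round().astype(int)
  print(" ".join(f"{-1000*y:.0f}:{g['pixels'][p[1],p[0]].max()}" for y,p in zip(ys,px)))
E
python3 prof.py
```

```text
contact_force: [1.1, -1.4, -0.5]
grip_width: 0.0655
contact_force: [-1.1, -2.9, 0.5]
grip_width: 0.0606
time_s: 22.2
position: [0.4924, -0.1713, 0.1057]
eef_rot: [0.067, 0.959, -0.019, 0.275]
contact_force: [-0.3, 1.6, 2.4]
grip_width: 0.0304
grasp_force: 30.9
contact_force: [0.4, -1.3, -0.6]
grip_width: 0.0653
contact_force: [-0.6, -2.4, 0.8]
grip_width: 0.0605
time_s: 23.7
position: [0.4924, -0.1713, 0.1057]
eef_rot: [0.067, 0.959, -0.019, 0.275]
contact_force: [-0.9, 1.6, 3.3]
grip_width: 0.0301
grasp_force: 30.9
-0:45 2:45 4:43 6:43 8:46 10:45 12:45 14:43 16:44 18:43 20:45 22:50 24:47 26:51 28:51 30:50 32:49 34:49 36:49 38:49 40:50 42:44 44:62 46:83 48:90 50:93 52:92 54:70 56:66 58:77 60:73 62:69 64:68 66:69 68:72 70:70 72:70 74:71 76:72 78:72 80:69 82:63 84:57 86:55 88:53 90:54 92:57 94:58 96:62 98:120 100:129 102:128 104:129 106:142 108:143 110:143 112:144 114:145 116:144 118:145
-0:51 2:50 4:47 6:46 8:47 10:44 12:47 14:46 16:46 18:47 20:48 22:48 24:47 26:47 28:45 30:47 32:47 34:45 36:46 38:48 40:48 42:52 44:53 46:54 48:54 50:53 52:55 54:54 56:54 58:57 60:52 62:56 64:86 66:90 68:93 70:95 72:74 74:78 76:89 78:90 80:90 82:90 84:91 86:91 88:91 90:88 92:77 94:78 96:73 98:79 100:72 102:75 104:74 106:75 108:76 110:77 112:77 114:75 116:85 118:197
```

The pad's front edge is now at about y = -63 mm, so it has reached the adapter (whose end will sit at -60 once it is against the fixed jaw). One more squeeze, then I check.

```bash
python3 -m inch '[{"hand":0.08,"slide":[0,0,0],"angular":[0,0,0]},{"hand":0.08,"slide":[0,0,0],"angular":[0,0,0]},{"hand":0.08,"slide":[0,0,0],"angular":[0,0,0]},{"hand":0.08,"slide":[0,0,0],"angular":[0,0,0]},{"hand":0.08,"slide":[0,0,0],"angular":[0,0,0]}]' | grep -E "width|contact"
python3 -m inch '[{"hand":0.08,"slide":[0,0,0],"angular":[0,0,0]},{"hand":0.08,"slide":[0,0,0],"angular":[0,0,0]},{"hand":0.02,"slide":[0,0,0],"angular":[0,0,0]},{"hand":0.02,"slide":[0,0,0],"angular":[0,0,0]},{"hand":0.02,"slide":[0,0,0],"angular":[0,0,0]}]' | grep -E "width|contact"
python3 -m inch '[{"hand":0.02,"slide":[0,0,0],"angular":[0,0,0]},{"hand":0.02,"slide":[0,0,0],"angular":[0,0,0]},{"hand":0.02,"slide":[0,0,0],"angular":[0,0,0]},{"hand":0.02,"slide":[0,0,0],"angular":[0,0,0]},{"hand":0.02,"slide":[0,0,0],"angular":[0,0,0]}]'
python3 prof.py
python3 -m inch '[{"hand":0.08,"slide":[0,0,0],"angular":[0,0,0]},{"hand":0.08,"slide":[0,0,0],"angular":[0,0,0]},{"hand":0.08,"slide":[0,0,0],"angular":[0,0,0]},{"hand":0.08,"slide":[0,0,0],"angular":[0,0,0]},{"hand":0.08,"slide":[0,0,0],"angular":[0,0,0]}]' | grep -E "width|contact"
python3 -m inch '[{"hand":0.08,"slide":[0,0,0],"angular":[0,0,0]},{"hand":0.08,"slide":[0,0,0],"angular":[0,0,0]},{"hand":0.02,"slide":[0,0,0],"angular":[0,0,0]},{"hand":0.02,"slide":[0,0,0],"angular":[0,0,0]},{"hand":0.02,"slide":[0,0,0],"angular":[0,0,0]}]' | grep -E "width|contact"
python3 -m inch '[{"hand":0.02,"slide":[0,0,0],"angular":[0,0,0]},{"hand":0.02,"slide":[0,0,0],"angular":[0,0,0]},{"hand":0.02,"slide":[0,0,0],"angular":[0,0,0]},{"hand":0.02,"slide":[0,0,0],"angular":[0,0,0]},{"hand":0.02,"slide":[0,0,0],"angular":[0,0,0]}]'
python3 prof.py
```

```text
contact_force: [-0.2, -1.4, -1.0]
grip_width: 0.0656
contact_force: [-1.8, -2.5, 1.8]
grip_width: 0.0603
time_s: 25.25
position: [0.4922, -0.1725, 0.1056]
eef_rot: [0.068, 0.959, -0.02, 0.275]
contact_force: [-3.6, -2.6, 6.4]
grip_width: 0.0323
grasp_force: 31.0
-0:44 2:45 4:43 6:45 8:43 10:42 12:44 14:43 16:45 18:45 20:45 22:48 24:49 26:49 28:51 30:50 32:50 34:49 36:47 38:50 40:49 42:45 44:53 46:87 48:88 50:87 52:86 54:81 56:74 58:75 60:71 62:69 64:69 66:69 68:69 70:72 72:71 74:66 76:61 78:56 80:56 82:54 84:55 86:57 88:56 90:64 92:129 94:138 96:123 98:125 100:134 102:142 104:142 106:142 108:143 110:142 112:144 114:145 116:143 118:144
-0:54 2:46 4:47 6:47 8:45 10:46 12:45 14:44 16:43 18:46 20:48 22:47 24:47 26:46 28:45 30:45 32:46 34:46 36:44 38:46 40:47 42:50 44:52 46:53 48:53 50:52 52:53 54:53 56:55 58:55 60:55 62:50 64:82 66:88 68:84 70:89 72:89 74:90 76:89 78:90 80:91 82:90 84:91 86:93 88:92 90:94 92:94 94:82 96:75 98:74 100:74 102:76 104:74 106:76 108:75 110:75 112:80 114:202 116:202 118:202
contact_force: [0.3, -0.3, -0.0]
grip_width: 0.0683
contact_force: [-1.1, -1.9, 0.4]
gri
[... 221 characters left out ...]
4 18:45 20:44 22:47 24:47 26:48 28:49 30:50 32:49 34:47 36:48 38:48 40:48 42:46 44:57 46:86 48:88 50:83 52:85 54:82 56:82 58:73 60:71 62:68 64:69 66:68 68:70 70:71 72:71 74:67 76:60 78:56 80:52 82:51 84:53 86:53 88:54 90:56 92:152 94:132 96:123 98:124 100:135 102:140 104:141 106:142 108:142 110:141 112:143 114:142 116:143 118:142
-0:47 2:47 4:45 6:44 8:46 10:44 12:44 14:45 16:45 18:47 20:48 22:47 24:45 26:46 28:46 30:45 32:44 34:45 36:43 38:48 40:47 42:49 44:52 46:53 48:54 50:54 52:52 54:53 56:51 58:56 60:51 62:50 64:83 66:88 68:84 70:87 72:88 74:88 76:88 78:89 80:91 82:90 84:89 86:91 88:91 90:94 92:90 94:82 96:73 98:73 100:72 102:74 104:75 106:74 108:75 110:74 112:76 114:195 116:200 118:201
```

The trigger now stops short (38.9 mm) and the jaw no longer advances. The dark gap between pad and jaw is gone, so the pad is in. I'm releasing and backing out along the lean.

```bash
python3 -m inch '[{"hand":0.0918,"slide":[0,0,0],"angular":[0,0,0]},{"hand":0.0918,"slide":[0,0,0],"angular":[0,0,0]},{"hand":0.0918,"slide":[0,0,0],"angular":[0,0,0]},{"hand":0.0918,"slide":[0,0,0],"angular":[0,0,0]},{"hand":0.0918,"slide":[0,0,0],"angular":[0,0,0]}]'| grep -E "width|contact"
python3 -m inch '[{"hand":0.0918,"slide":[0,0,0],"angular":[0,0,0]},{"hand":0.0918,"slide":[0,0,0],"angular":[0,0,0]},{"hand":0.0918,"slide":[0,0,-0.01],"angular":[0,0,0]},{"hand":0.0918,"slide":[0,0,-0.02],"angular":[0,0,0]},{"hand":0.0918,"slide":[0,0,-0.02],"angular":[0,0,0]}]'
python3 -m inch '[{"hand":0.0918,"slide":[0,0,-0.02],"angular":[0,0,0]},{"hand":0.0918,"slide":[0,0,-0.01],"angular":[0,0,0]},{"hand":0.0918,"slide":[0,0,0],"angular":[0,0,0]},{"hand":0.0918,"slide":[0,0,0],"angular":[0,0,0]},{"hand":0.0918,"slide":[0,0,0],"angular":[0,0,0]}]'
python3 prof.py
```

```text
contact_force: [0.8, -0.7, 0.3]
grip_width: 0.0745
time_s: 27.85
position: [0.4662, -0.167, 0.1482]
eef_rot: [0.067, 0.959, -0.018, 0.275]
contact_force: [-1.5, -0.5, -1.0]
grip_width: 0.092
grasp_force: 0.0
time_s: 28.35
position: [0.4544, -0.1676, 0.1733]
eef_rot: [0.068, 0.959, -0.018, 0.273]
contact_force: [0.4, 0.2, 0.1]
grip_width: 0.0916
grasp_force: 0.0
-0:45 2:45 4:47 6:44 8:46 10:46 12:45 14:47 16:45 18:46 20:46 22:45 24:50 26:52 28:52 30:52 32:49 34:49 36:50 38:49 40:50 42:51 44:51 46:52 48:47 50:53 52:70 54:80 56:84 58:84 60:78 62:80 64:79 66:80 68:71 70:72 72:67 74:65 76:65 78:67 80:67 82:62 84:59 86:53 88:55 90:55 92:73 94:109 96:125 98:107 100:108 102:123 104:124 106:124 108:125 110:125 112:125 114:126 116:126 118:128
-0:70 2:66 4:65 6:74 8:56 10:49 12:46 14:48 16:49 18:47 20:46 22:48 24:47 26:46 28:48 30:47 32:47 34:49 36:52 38:53 40:52 42:55 44:53 46:52 48:53 50:55 52:55 54:55 56:53 58:52 60:49 62:51 64:76 66:80 68:83 70:79 72:81 74:81 76:81 78:80 80:82 82:82 84:83 86:82 88:84 90:83 92:87 94:85 96:72 98:68 100:70 102:67 104:66 106:68 108:66 110:97 112:182 114:184 116:184 118:184
```

View pics/p.png

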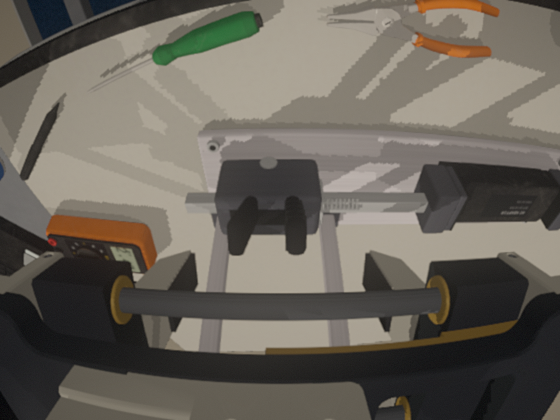

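The last view shows the arm clear, the trigger sprung apart from the handle at (240,228) and (295,225), and the jaw at (440,195) tight on the adapter at (510,192) with no pad gap. I'm handing in.

```bash
python3 -c "
from rig import manip
print(manip.close_job())"
```

```text
the job is handed in; nothing more can be done
None
```

I placed the adapter flat and lengthways on the bed, squeezed the trigger six times until it stopped short with no visible gap behind the pad, and backed the arm clear with the trigger released. I handed the job in at about 28 s; no verdict was returned, and I judged how far the pad is in from camera views and the trigger stop.

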